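Cracked meter to the repair mat, extraction at half

TASK

Get the cracked meter ready for soldering: lift it off the sloped stand, squeezing its case with no more than about 15 newtons of grip, and lay it down gently, face up, in the middle of the repair mat, lengthwise along the mat and square with it. Set the fume extractor's damper lever to half open, that is standing straight up, and leave the tape, dish and screwdriver where they are.

Things in the scene. Friction and masses are not known exactly. Their poses are not given: they have to be found in the camera images.
- meter: handheld grey meter, a box 54 (its x) by 180 (y) by 34 mm (z), 0.2 to 0.45 kg; screen and dial on its face. Origin: centre of its back; z points out of its face. Best gripped across its 54 mm width at mid-length. It starts lying on the stand's slope, length level across it, lower long side against two tabs (clearance about 0.5 mm).
- stand: fixed aluminium stand, 220 mm wide (y), 150 deep (x), 120 tall, its flat face sloping at 30 degrees and looking up to the stand's -x side (robot's side). Origin: centre of its foot on the table; z up. Two tabs, 16 mm tall off the slope, 20 mm wide, stand at y = +-66 mm below the meter; the 112 mm between them is open for a finger.
- stand_rest (a point): point on the slope, 80 mm above the table, over the stand's origin; the meter's origin starts here, shifted up to 12 mm either way along the stand's y. Axes as the stand's (not tilted).
- mat: fixed flat repair mat, 150 mm (its x) by 240 mm (its y), 6 mm thick. Origin: centre of its underside, on the table; z up.
- extractor: fixed grey fume extractor, a box 160 mm (x) by 130 mm (y) by 80 mm tall with a grille on its -x side; a low quadrant with a raised mark carries the damper lever on top. Origin: centre of its underside, on the table; z up.
- damper_pivot (a point): hinge axis of the damper lever, 95 mm above the table over the extractor's origin; the axis runs along the extractor's y. Axes as the extractor's.
- damper_knob (a point): centre of the lever's black ball knob, 30 mm across, 90 mm from the hinge axis on a 10 mm steel rod.
- damper (a joint): angle of the damper lever, rad: 0 = shut, leaning 0.87 rad from upright to the extractor's -x side; 0.87 = half open, straight up, at the raised mark of the quadrant; 1.74 = full open, leaning to +x. It stays where it is left; about 1.5 N at the knob moves it.
- tape: roll of tape lying flat, 90 mm across, 24 mm tall; origin: centre of its underside. To be left alone.
- dish: small steel dish, 90 mm across, 30 mm tall; origin: centre of its underside. To be left alone.
- driver: screwdriver, 180 mm long, lying on the table; origin: under its middle. To be left alone.
There are look-alikes about, which are no part of the job. Of the things that look like the meter, the smaller one is meant. Leave any pink look-alike of the extractor alone.

How it is judged:
By the outcome, as a careful person would: the job done as asked, in the order asked, and still so for the second after the job is handed in, with the robot touching nothing.
It also fails if it takes over 67 s, if anything falls off the work surface, if the arm or the gripper's body presses on something with over 40 N, if the wrist force passes 120 N, or if a joint passes its speed limit or range.

ROBOT

A 7-joint arm with a two-finger parallel gripper is mounted at the origin on the work surface. World frame = base frame: x ahead of the robot, y to its left, z up, the work surface at z = 0. Lengths are in m, angles in degrees, forces in N, time in s.
With the tool pointing down it reaches from about 0.35 to 0.9 m from the base axis. Payload 19.9 kg.
Tool frame: the origin (TCP) lies on the centre line of the jaws, within the pads' length; the fingertips stand 11 mm ahead of it and the grasp point (between the pads) lies 8 mm behind it (finger_overhang is the distance from the TCP to the fingertips, in m); z points along the fingers, y is the line along which they close (so a half turn about z gives the same grasp; the last joint's range is limited). The gripper opens to 94 mm and grips with 3 to 60 N. Pads are 16 mm wide; open, the fingers measure 119 mm over their backs; the gripper's body (75 mm by 177 mm) begins 78 mm behind the grasp point.
Start: joints at [-73.826, 23.915, -0.59, 92.452, 0.269, 63.638, -3.037], TCP at [0.199, 0.593, 0.216] pointing down, gripper open.
Joint ranges: [-161.28, 161.28], [-22.2, 115.67], [-73.04, 71.86], [3.21, 147.25], [-68.34, 248.33], [10.77, 114.83], [-161.83, 161.83]. Speed limits (degrees/s): [108.29, 108.29, 136.94, 136.94, 172.46, 172.46, 172.46].

INTERFACE

Orientations are given as a 3x3 rotation matrix whose columns are the frame's x, y, z axes.
In Python, from cell import state, grab_frame, sign_off, search_frame, finger_overhang gives the robot as it stands. The module is installed in compiled form; this text tells all that it offers.
- The arm moves only by the shell command python3 -m pendant 'ROWS' [OPENING] [FORCE]. ROWS is JSON, a list of rows, each a list of 6 numbers: the shift along the tool's x, y, z in m, then the turn, a rotation vector about the tool's x, y, z in degrees. A call has 1 to 20 rows; each row shifts and turns the commanded pose from where the row before left it, along the tool's axes as they then stand; what a row does not reach is not made up. A row lasts 1/8 s, in which the tool goes at most 62.5 mm and 10.7 degrees, less where a joint would pass 70% of its speed; a pose out of reach is approached as far as the arm can. A call with a gripper value outside its range is refused whole. OPENING is the closure in counts, from 0 (fully open) to 255 (shut), set as the call begins (- or left out, the last holds). The fingers move at their own pace and stop on an object; FORCE is the grip in N (left out, the last holds). Time passes only in rows, so rows that do not move let the fingers close. It gives the time, the measured TCP pose, the force, the opening and the grip force at its end, in the units of the state.
- state(): the state, without advancing time (a new reading comes with each control period).
- grab_frame(name): name is "scene" or "side" or "wrist"; returns a dict with "img" (480x640x3 uint8, red, green, blue), "mtx" (3x3 intrinsics, pixels), "rvec" (rotation vector, rad) and "tvec" (3), from world to camera coordinates, as OpenCV has them; the wrist camera has in their place "tool_from_camera" (4x4, takes a point from camera to tool coordinates, whose origin is the TCP and whose axes are the flange's). Camera axes: x right, y down, z forward; pixel columns grow to the right and rows downward; lengths in m; the calibration is good to about 2 mm. A picture is of the moment at which its call begins: read the wrist's pose just before it. There is no depth.
- sign_off(): hands the job in; it is judged then, once.
Trained networks look in a picture, given as the dict that the camera call returned (one of the last four; its "shot" number tells which), for a name from the list of things; names that differ only in an ending like _2 or _b are one class to them, and where a whole thing is asked for, a point or a joint stands for the part that bears it (a point fixed in the world has none). Each returns a list of dicts, best first, with "score" (0 to 1); they miss things now and then, are a little off and sometimes report something else, mostly with a low value. They report only what shows in the picture. A call takes as long as a camera call. They do not tell look-alikes from the thing itself.
- search_frame(picture, query): "box" ([left, top, right, bottom] in pixels, round what is visible of it).
The state is a dict: "clock": time; "qpos": joint angles; "qvel": joint speeds; "joint_efforts": joint torques, N m; "eef_pos": TCP position; "orientation": TCP orientation; "wrist_force": force on the tool from outside, world axes, zero at the start; "moment": the same for the moment, N m; "opening": finger opening in m; "grip_force": force on a finger pad.
Only numpy, scipy, OpenCV 4.12 (cv2) and the standard library are available. Lean on these libraries where they do the work, as an engineer would, in place of code of your own. Each camera call takes 0.05 s, during which the arm holds its last target. There are 200 camera calls.

## Working session

There is one attempt and no reset: what is moved stays moved. The work goes in short steps, Python scripts to look and compute and a shell command to move; the robot and the scene stay as the last step left them, time stands still between calls to the robot, and variables do not carry over. Pictures are saved under pics/ and viewed, at most 10 in all, crops included, and the job is handed in when it is done.

```bash
mkdir -p pics; python3 - <<'E'
from cell import *
import cv2,numpy as np
s=state();print({k:np.round(v,3).tolist() for k,v in s.items()}, finger_overhang)
for n in("scene","side"):
    f=grab_frame(n);cv2.imwrite(f"pics/{n}0.png",f["img"][:,:,::-1])
    R=cv2.Rodrigues(f["rvec"])[0];print(n,"cam at",(-R.T@f["tvec"].ravel()).round(3),f["mtx"].round(1).tolist())
    for q in("meter","stand","mat","extractor","damper_knob","tape","dish","driver"):
        print(n,q,[(np.round(d["box"]).tolist(),round(d["score"],2)) for d in search_frame(f,q)[:4]])
E
```

```text
{'clock': 0.0, 'qpos': [-73.828, 23.949, -0.592, 92.485, 0.269, 63.639, -3.037], 'qvel': [0.023, -0.033, -0.067, -0.074, 0.054, 0.008, -0.017], 'joint_efforts': [-0.0, -85.125, 0.639, -42.601, -0.049, 0.018, 0.0], 'eef_pos': [0.199, 0.592, 0.216], 'orientation': [[-0.948, 0.318, -0.0], [0.318, 0.948, -0.001], [-0.0, -0.001, -1.0]], 'wrist_force': [-0.034, 0.787, 0.128], 'moment': [0.076, 0.029, 0.001], 'grip_force': 0.0, 'opening': 0.094} 0.011
scene cam at [ 1.113 -0.266  0.805] [[440.1, 0.0, 319.9], [0.0, 440.1, 240.3], [0.0, 0.0, 1.0]]
scene meter [([215.0, 178.0, 304.0, 236.0], 0.95), ([327.0, 254.0, 420.0, 296.0], 0.71), ([450.0, 243.0, 562.0, 300.0], 0.54)]
scene stand [([318.0, 265.0, 443.0, 344.0], 0.66), ([452.0, 244.0, 562.0, 301.0], 0.35)]
scene mat [([450.0, 243.0, 563.0, 301.0], 0.97)]
scene extractor [([196.0, 226.0, 280.0, 340.0], 0.92), ([66.0, 277.0, 160.0, 405.0], 0.87)]
scene damper_knob [([213.0, 226.0, 231.0, 268.0], 0.87), ([81.0, 277.0, 104.0, 330.0], 0.87)]
scene tape [([471.0, 324.0, 516.0, 370.0], 0.79), ([320.0, 268.0, 442.0, 344.0], 0.4)]
scene dish [([274.0, 363.0, 324.0, 407.0], 0.83)]
scene driver []
side cam at [ 0.072 -0.705  1.002] [[436.1, 0.0, 324.6], [0.0, 436.1, 244.2], [0.0, 0.0, 1.0]]
side meter [([303.0, 191.0, 358.0, 242.0], 0.76), ([244.0, 297.0, 293.0, 392.0], 0.66)]
side stand [([292.0, 177.0, 372.0, 272.0], 0.85)]
side mat [([235.0, 154.0, 298.0, 210.0], 0.79)]
side extractor [([337.0, 263.0, 417.0, 348.0], 0.63), ([434.0, 307.0, 516.0, 402.0], 0.59)]
side damper_knob [([362.0, 278.0, 377.0, 295.0], 0.69), ([467.0, 342.0, 479.0, 355.0], 0.57)]
side tape [([319.0, 164.0, 342.0, 185.0], 0.86)]
side dish [([401.0, 232.0, 433.0, 254.0], 0.85)]
side driver [([260.0, 247.0, 289.0, 270.0], 0.63), ([290.0, 178.0, 371.0, 267.0], 0.39)]
```

View pics/scene0.png

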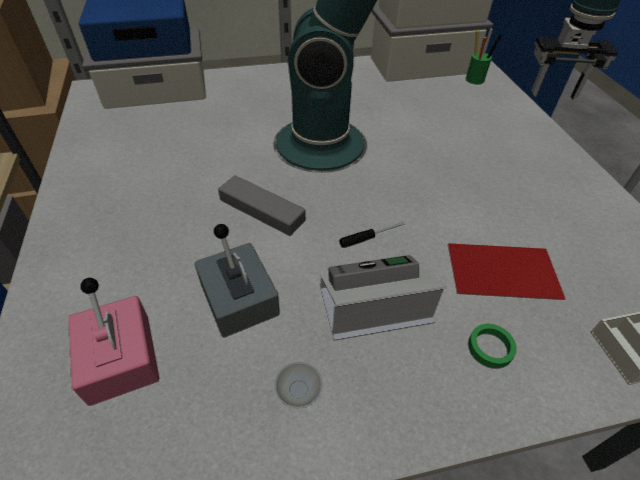

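View pics/side0.png

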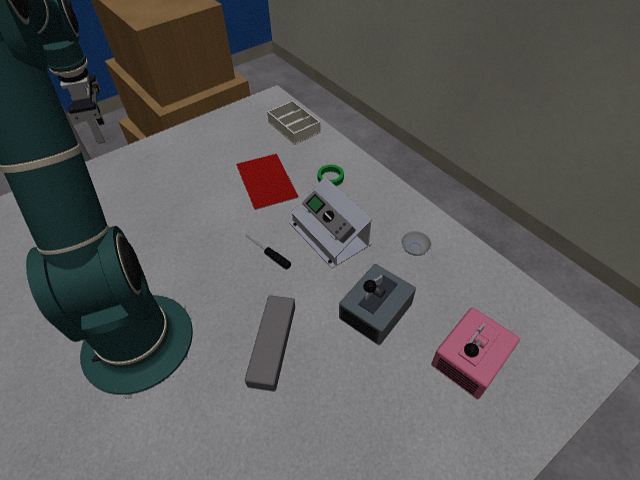

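The scene view shows two things that could be the meter: the one on the stand at scene (375,272), and a longer grey box on the table at (262,205). I choose the one on the stand, since it is smaller and has a screen and dial. For the extractor, the grey one at (237,288) is meant and the pink one at (113,350) is to be left alone. The mat is at (505,270), the tape at (492,345), the dish at (299,385) and the driver at (370,235).

```bash
python3 - <<'E'
import cv2,numpy as np
a=cv2.imread("pics/scene0.png");b=cv2.imread("pics/side0.png")
A=cv2.resize(a[215:350,190:450],None,fx=3,fy=3,interpolation=cv2.INTER_CUBIC)
B=cv2.resize(b[172:348,285:420],None,fx=3.4,fy=3.4,interpolation=cv2.INTER_CUBIC)
cv2.imwrite("pics/cA.png",A);cv2.imwrite("pics/cB.png",B);print(A.shape,B.shape)
for n,i in(("scene",a),("side",b)):
    i=i.astype(int);m=((i[:,:,2]>90)&(i[:,:,1]<50)&(i[:,:,0]<50)).astype(np.uint8)
    c=max(cv2.findContours(m,0,2)[0],key=cv2.contourArea)
    print(n,cv2.approxPolyDP(c,4,True).reshape(-1,2).tolist())
E
```

```text
(405, 780, 3) (598, 459, 3)
scene [[449, 244], [457, 292], [564, 298], [545, 249]]
side [[276, 154], [237, 164], [254, 208], [297, 196]]
```

View pics/cA.png

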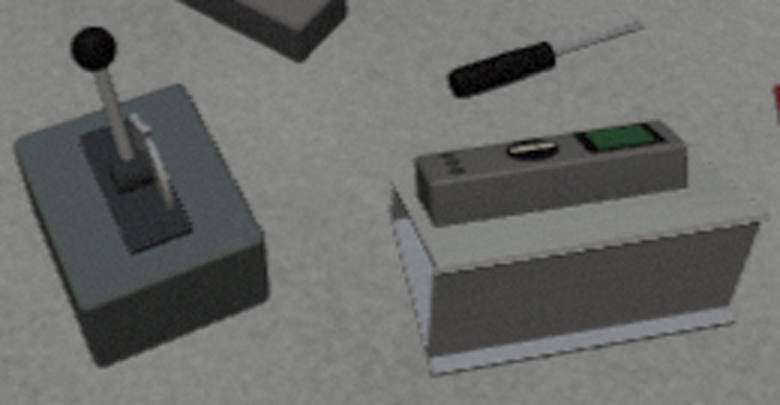

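View pics/cB.png

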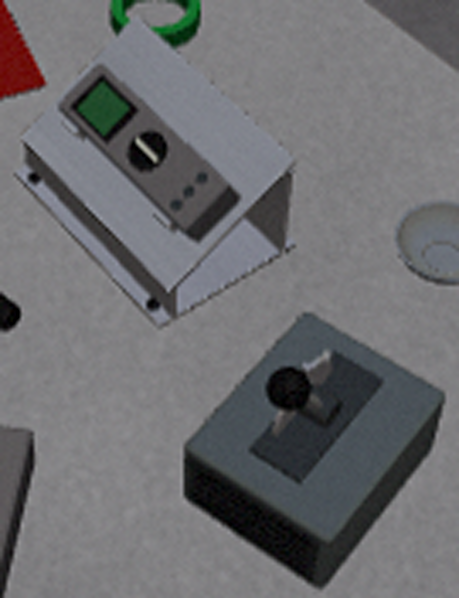

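The crops confirm the choices. The meter on the stand has a screen and dial and rests on the tabs; its top face runs from crop A (416,158) to (687,147). The grey extractor's lever leans to its grille side. Next I fit poses from the corners.

```bash
cat > h.py <<'E'
import cv2,numpy as np
from scipy.optimize import least_squares
from scipy.spatial.transform import Rotation as Ro
def place(P,x,y,yaw): return np.asarray(P,float)@Ro.from_euler('z',yaw).as_matrix().T+[x,y,0]
def fit(cams,model,x0):
    # model(p)-> per camera (pts3d, px)
    def r(p): return np.concatenate([ (cv2.projectPoints(P,np.array(c["rvec"],float),np.array(c["tvec"],float),c["mtx"],None)[0][:,0]-u).ravel() for c,(P,u) in zip(cams,model(p))])
    s=least_squares(r,x0,loss='soft_l1',f_scale=1.); return s.x,r(s.x).reshape(-1,2)
def meter_in_stand(P,s):
    t=np.pi/6;X=np.array([np.cos(t),0,np.sin(t)]);Z=np.array([-np.sin(t),0,np.cos(t)])
    return np.array([[0,s,.08]+p[0]*X+p[1]*np.array([0,1,0])+p[2]*Z for p in P])
E
python3 - <<'E'
from h import *;from cell import *
S,D=grab_frame("scene"),grab_frame("side")
A=lambda l:np.array(l)/3+[190,215]-.33
B=lambda l:np.array(l)/3.4+[285,172]-.35
# mat
mc=[(-.075,-.12,.006),(.075,-.12,.006),(.075,.12,.006),(-.075,.12,.006)]
us=np.array([[449,244],[457,292],[563,298],[545,249]],float);ud=np.array([[254,208],[297,196],[276,154],[237,164]],float)
p,e=fit([S,D],lambda p:[(place(mc,*p),us),(place(mc,*p),ud)],[.6,.3,0]);print("mat",p[:2].round(4),np.degrees(p[2]).round(2));print(e.round(1).tolist())
# extractor
X,Y,Z=.08,.065,.08
es=[(-X,-Y,Z),(-X,Y,Z),(X,Y,Z),(X,-Y,Z),(X,Y,0),(X,-Y,0)]
us2=A([(15,143),(183,84),(266,233),(79,308),(268,298),(103,367)])
ed=[(-X,-Y,Z),(-X,Y,Z),(X,Y,Z),(X,-Y,Z),(-X,-Y,0),(-X,Y,0)]
ud2=B([(325,543),(184,455),(308,313),(444,395),(320,588),(185,494)])
p,e=fit([S,D],lambda p:[(place(es,*p),us2),(place(ed,*p),ud2)],[.6,-.2,0]);print("ext",p[:2].round(4),np.degrees(p[2]).round(2));print(e.round(1).tolist())
L=.09
def knob(a): th=a-.87;return [(L*np.sin(th),0,.095+L*np.cos(th))]
q,e=fit([S,D],lambda q:[(place(knob(q[0]),*p),A([(94,48)])),(place(knob(q[0]),*p),B([(289,388)]))],[.1]);print("damper",q,e.round(1).tolist(),place(knob(q[0]),*p))
# meter + stand
m=[(-.027,-.09,.034),(-.027,.09,.034),(.027,.09,.034),(.027,-.09,.034),(.027,.09,0),(.027,-.09,0)]
ums=A([(415,158),(670,121),(687,147),(432,183),(687,187),(435,224)])
md=[(-.027,-.09,.034),(-.027,.09,.034),(.027,.09,.034),(.027,-.09,.034)]
umd=B([(186,223),(61,106),(100,66),(240,190)])
fs=[(.075,-.11,0),(.075,.11,0)];ufs=A([(431,375),(735,322)])
fd=[(-.075,-.11,0),(-.075,.11,0),(.075,-.11,0)];ufd=B([(162,327),(13,175),(293,248)])
p,e=fit([S,D],lambda p:[(place(np.vstack([meter_in_stand(m,p[3]),fs]),*p[:3]),np.vstack([ums,ufs])),(place(np.vstack([meter_in_stand(md,p[3]),fd]),*p[:3]),np.vstack([umd,ufd]))],[.6,0,0,0])
print("stand",p.round(4),np.degrees(p[2]).round(2));print(e.round(1).tolist())
for n,P in(("meter origin",[(0,0,0)]),("mid",[(0,0,.017)])): print(n,place(meter_in_stand(P,p[3]),*p[:3]).round(4))
for n in("tape","dish","driver"):
  for c in(S,D):
    for d in search_frame(c,n)[:1]:
      b=d["box"];u=[(b[0]+b[2])/2,(b[1]+b[3])/2];R=cv2.Rodrigues(c["rvec"])[0];o=-R.T@c["tvec"].ravel();v=R.T@np.linalg.inv(c["mtx"])@[*u,1];print(n,(o+v*(.01-o[2])/v[2]).round(3))
E
```

```text
mat [0.5811 0.3101] -15.97
[[-1.7, -1.7], [-0.5, -0.1], [2.1, 0.3], [0.7, -1.2], [0.3, 0.6], [1.7, 0.2], [0.7, -0.9], [-1.0, -0.6]]
ext [ 0.5324 -0.3016] 13.9
[[-1.6, -3.2], [-0.0, -2.9], [0.5, 0.6], [0.1, -0.2], [1.7, 0.8], [-1.9, 1.4], [1.3, 0.1], [-1.1, -3.3], [-0.7, -2.0], [1.7, -0.9], [-0.1, 2.4], [-1.7, 1.7]]
damper [0.33135812] [[0.2, -0.5], [-0.0, -0.1]] [[ 0.48755471 -0.31273259  0.17225655]]
stand [ 0.6028 -0.0111 -0.0168 -0.0115] -0.96
[[-0.6, -0.7], [-3.1, -0.7], [1.3, -0.7], [-0.7, 0.6], [1.5, 1.4], [-0.5, 2.7], [0.4, -0.1], [-0.3, -0.1], [0.0, 2.2], [-0.6, -0.6], [0.6, -2.3], [-2.1, -2.4], [-1.1, 0.8], [0.2, 0.1], [0.6, -0.3]]
meter origin [[ 0.6027 -0.0225  0.08  ]]
mid [[ 0.5942 -0.0224  0.0947]]
tape [0.761 0.186 0.01 ]
tape [0.757 0.182 0.01 ]
dish [ 0.76  -0.211  0.01 ]
dish [ 0.781 -0.206  0.01 ]
driver [ 0.414 -0.003  0.01 ]
driver [0.409 0.036 0.01 ]
```

```bash
cat >> h.py <<'E'
def plan(p1,R1,n=None,s=None):
    from cell import state
    s=s or state();p0=np.array(s["eef_pos"]);R0=np.array(s["orientation"])
    w=Ro.from_matrix(R0.T@R1).as_rotvec();t=R0.T@(np.array(p1)-p0)
    n=n or int(max(np.ceil(np.degrees(np.linalg.norm(w))/9.5),np.ceil(np.linalg.norm(t)/.045),1))
    M=sum(Ro.from_rotvec(w*k/n).as_matrix() for k in range(n));d=np.linalg.solve(M,t)
    print("rows",n,"x",d.round(4).tolist()+np.degrees(w/n).round(2).tolist())
    p,R=p0,R0
    for k in range(n): p=p+R@d;R=R@Ro.from_rotvec(w/n).as_matrix();print(p.round(2).tolist(),end=' ')
    print()
def down(a):  # tool down, tool y at world angle a (deg)
    a=np.radians(a);y=np.array([np.cos(a),np.sin(a),0]);z=np.array([0,0,-1.]);return np.column_stack([np.cross(y,z),y,z])
def slope(yaw): return Ro.from_euler('z',yaw,degrees=True).as_matrix()@down(0)@Ro.from_euler('x',-30,degrees=True).as_matrix()
E
python3 -c "
from h import *
plan([.55,.28,.32],down(-16))
from cell import *
print(np.array(grab_frame('wrist')['tool_from_camera']).round(3).tolist())"
```

```text
rows 11 x [-0.0452, 0.0135, -0.0094, -0.0, 0.0, 7.95]
[0.25, 0.59, 0.23] [0.29, 0.58, 0.24] [0.34, 0.57, 0.24] [0.38, 0.55, 0.25] [0.42, 0.52, 0.26] [0.45, 0.49, 0.27] [0.48, 0.45, 0.28] [0.51, 0.41, 0.29] [0.53, 0.37, 0.3] [0.54, 0.33, 0.31] [0.55, 0.28, 0.32] 
[[-0.001, -0.968, -0.25, 0.073], [1.0, -0.001, -0.0, 0.001], [0.0, -0.25, 0.968, -0.169], [0.0, 0.0, 0.0, 1.0]]
```

```bash
python3 -m pendant '[[-0.045,0.0135,-0.0095,0,0,8],[-0.045,0.0135,-0.0095,0,0,8],[-0.045,0.0135,-0.0095,0,0,8],[-0.045,0.0135,-0.0095,0,0,8],[-0.045,0.0135,-0.0095,0,0,8],[-0.045,0.0135,-0.0095,0,0,8],[-0.045,0.0135,-0.0095,0,0,8],[-0.045,0.0135,-0.0095,0,0,8],[-0.045,0.0135,-0.0095,0,0,8],[-0.045,0.0135,-0.0095,0,0,8],[-0.045,0.0135,-0.0095,0,0,8],[0,0,0,0,0,0],[0,0,0,0,0,0]]' 0
python3 - <<'E'
from h import *;from cell import *
s=state();f=grab_frame("wrist");cv2.imwrite("pics/w1.png",f["img"][:,:,::-1])
i=f["img"].astype(int);m=((i[:,:,0]>90)&(i[:,:,1]<60)&(i[:,:,2]<60)).astype(np.uint8)
c=max(cv2.findContours(m,0,2)[0],key=cv2.contourArea);q=cv2.approxPolyDP(c,8,True).reshape(-1,2);print(q.tolist())
T=np.eye(4);T[:3,:3]=s["orientation"];T[:3,3]=s["eef_pos"];C=T@f["tool_from_camera"]
W=[]
for u in q:
    v=C[:3,:3]@np.linalg.inv(f["mtx"])@[*u,1];W.append(C[:3,3]+v*(.006-C[2,3])/v[2])
W=np.array(W);print(W.round(4).tolist(),W.mean(0))
# moment-based centre/orientation of the whole outline
V=[];
for u in c.reshape(-1,2):
    v=C[:3,:3]@np.linalg.inv(f["mtx"])@[*u,1];V.append((C[:3,3]+v*(.006-C[2,3])/v[2])[:2])
print(cv2.minAreaRect((np.array(V)*1000).astype(np.float32)))
plan([.594-.09,-.0224,.0947+.156],slope(-1))
E
```

```text
clock: 2.98
eef_pos: [0.5471, 0.2811, 0.3209]
orientation: [[0.283, 0.959, -0.0], [0.959, -0.283, 0.0], [0.0, -0.0, -1.0]]
wrist_force: [-0.3, 0.3, -0.3]
opening: 0.0941
grip_force: 0.0
[[394, 78], [280, 80], [287, 255], [387, 254]]
[[0.6849, 0.4051, 0.006], [0.5435, 0.4445, 0.006], [0.48, 0.2171, 0.006], [0.6201, 0.1772, 0.006]] [0.58211658 0.31098287 0.006     ]
((581.77294921875, 311.01910400390625), (238.15428161621094, 148.34823608398438), 74.06088256835938)
rows 7 x [-0.0442, -0.0008, 0.0097, -4.26, 0.58, -2.15]
[0.53, 0.24, 0.31] [0.52, 0.2, 0.3] [0.51, 0.15, 0.29] [0.51, 0.11, 0.28] [0.5, 0.07, 0.27] [0.5, 0.02, 0.26] [0.5, -0.02, 0.25]
```

```bash
python3 -m pendant '[[-0.0442,-0.0008,0.0097,-4.26,0.58,-2.15],[-0.0442,-0.0008,0.0097,-4.26,0.58,-2.15],[-0.0442,-0.0008,0.0097,-4.26,0.58,-2.15],[-0.0442,-0.0008,0.0097,-4.26,0.58,-2.15],[-0.0442,-0.0008,0.0097,-4.26,0.58,-2.15],[-0.0442,-0.0008,0.0097,-4.26,0.58,-2.15],[-0.0442,-0.0008,0.0097,-4.26,0.58,-2.15],[0,0,0,0,0,0],[0,0,0,0,0,0]]'
python3 - <<'E'
from h import *;from cell import *
s=state();f=grab_frame("wrist");cv2.imwrite("pics/w2.png",f["img"][:,:,::-1])
T=np.eye(4);T[:3,:3]=s["orientation"];T[:3,3]=s["eef_pos"];C=np.linalg.inv(T@f["tool_from_camera"])
m=[(a,b,.034) for a,b in((-.027,-.09),(-.027,.09),(.027,.09),(.027,-.09))]
P=place(meter_in_stand(m,-.0115),.6028,-.0111,-.0168)
print(cv2.projectPoints(P,cv2.Rodrigues(C[:3,:3])[0],C[:3,3],f["mtx"],None)[0][:,0].round(1).tolist())
E
```

```text
clock: 4.15
eef_pos: [0.504, -0.0225, 0.251]
orientation: [[0.018, 0.866, 0.5], [1.0, -0.016, -0.009], [0.0, 0.5, -0.866]]
wrist_force: [1.2, 1.2, -0.5]
opening: 0.0945
grip_force: 0.0
[[292.0, 306.2], [287.8, 125.1], [347.0, 124.9], [343.9, 306.1]]
```

View pics/w2.png

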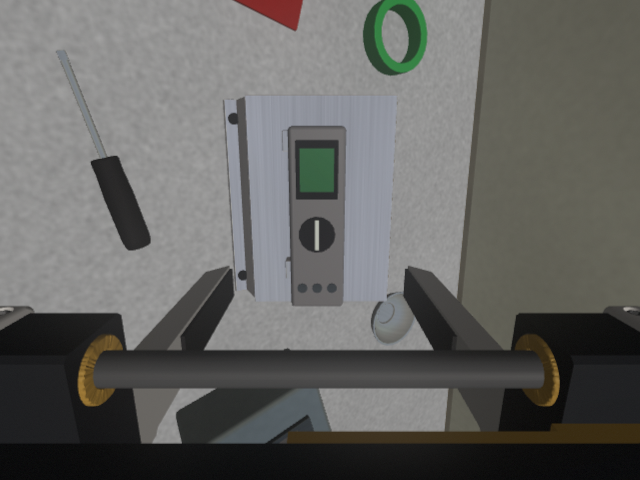

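The wrist view shows the meter's face corners at (289,126), (345,126), (343,306) and (292,306). They match the prediction within about 1 px, so I can go in.

```bash
python3 - <<'E'
from h import *
plan(place(meter_in_stand([(0,0,.0155)],-.0115),.6028,-.0111,-.0168)[0],slope(-.96),8)
E
```

```text
rows 8 x [0.0002, -0.0, 0.0227, 0.0, 0.0, -0.01]
[0.52, -0.02, 0.23] [0.53, -0.02, 0.21] [0.54, -0.02, 0.19] [0.55, -0.02, 0.17] [0.56, -0.02, 0.15] [0.57, -0.02, 0.13] [0.58, -0.02, 0.11] [0.59, -0.02, 0.09]
```

```bash
python3 -m pendant '[[0,0,0.03,0,0,0],[0,0,0.03,0,0,0],[0,0,0.03,0,0,0],[0,0,0.03,0,0,0],[0,0,0.02,0,0,0],[0,0,0.015,0,0,0],[0,0,0.01,0,0,0],[0,0,0.01,0,0,0],[0,0,0.0065,0,0,0],[0,0,0,0,0,0],[0,0,0,0,0,0]]'
```

```text
clock: 5.58
eef_pos: [0.592, -0.0238, 0.0994]
orientation: [[0.018, 0.867, 0.498], [1.0, -0.017, -0.007], [0.002, 0.498, -0.867]]
wrist_force: [0.5, -0.0, 0.9]
opening: 0.0941
grip_force: 0.0
```

```bash
python3 -m pendant '[[0,0,0,0,0,0],[0,0,0,0,0,0],[0,0,0,0,0,0],[0,0,0,0,0,0],[0,0,0,0,0,0],[0,0,0,0,0,0],[0,0,0,0,0,0],[0,0,0,0,0,0]]' 150 12
```

```text
clock: 6.58
eef_pos: [0.5916, -0.024, 0.099]
orientation: [[0.018, 0.867, 0.498], [1.0, -0.017, -0.007], [0.002, 0.498, -0.867]]
wrist_force: [-5.2, 0.1, 3.2]
opening: 0.054
grip_force: 12.0
```

```bash
python3 -m pendant '[[0,0,0,0,0,0],[0,0,0,0,0,0],[0,0,0,0,0,0],[0,0,0.003,0,0,0],[0,0,0.003,0,0,0],[0,0,0,0,0,0],[0,0,0,0,0,0]]' 60; python3 -m pendant '[[0,0,0,0,0,0],[0,0,0,0,0,0],[0,0,0,0,0,0],[0,0,0,0,0,0],[0,0,0,0,0,0],[0,0,0,0,0,0],[0,0,0,0,0,0],[0,0,0,0,0,0]]' 150 12
```

```text
clock: 7.45
eef_pos: [0.5954, -0.0243, 0.0957]
orientation: [[0.018, 0.869, 0.495], [1.0, -0.017, -0.007], [0.002, 0.495, -0.869]]
wrist_force: [0.7, -0.5, -0.1]
opening: 0.0721
grip_force: 0.0
clock: 8.45
eef_pos: [0.5952, -0.0241, 0.0956]
orientation: [[0.018, 0.869, 0.495], [1.0, -0.017, -0.007], [0.002, 0.495, -0.869]]
wrist_force: [-5.7, -0.0, 1.8]
opening: 0.0541
grip_force: 12.0
```

```bash
python3 -m pendant '[[0,0,-0.004,0,0,0],[0,0,-0.006,0,0,0],[0,0,-0.01,0,0,0],[0,0,-0.015,0,0,0],[0,0,-0.02,0,0,0],[0,0,-0.025,0,0,0],[0,0,-0.025,0,0,0],[0,0,-0.025,0,0,0],[0,0,-0.02,0,0,0],[0,0,0,0,0,0],[0,0,0,0,0,0]]'
python3 - <<'E'
from h import *
plan([.50,.15,.26],down(-15.94),8)
plan([.582,.311,.08],down(-15.94),10)
E
```

```text
clock: 9.82
eef_pos: [0.5295, -0.0183, 0.2028]
orientation: [[0.011, 0.876, 0.482], [1.0, -0.014, 0.003], [0.01, 0.482, -0.876]]
wrist_force: [-0.3, -0.2, -2.7]
opening: 0.0542
grip_force: 12.0
rows 8 x [0.0206, -0.0043, -0.0084, 3.57, -0.55, 1.86]
[0.52, 0.0, 0.21] [0.52, 0.02, 0.21] [0.51, 0.04, 0.22] [0.51, 0.07, 0.23] [0.5, 0.09, 0.24] [0.5, 0.11, 0.24] [0.5, 0.13, 0.25] [0.5, 0.15, 0.26] 
rows 10 x [0.0331, -0.0027, 0.0127, 2.86, -0.44, 1.48]
[0.53, 0.01, 0.19] [0.54, 0.05, 0.18] [0.54, 0.08, 0.17] [0.55, 0.11, 0.15] [0.55, 0.15, 0.14] [0.56, 0.18, 0.13] [0.56, 0.21, 0.12] [0.57, 0.25, 0.11] [0.58, 0.28, 0.09] [0.58, 0.31, 0.08]
```

```bash
python3 -m pendant '[[0.0206,-0.0043,-0.0084,3.57,-0.55,1.86],[0.0206,-0.0043,-0.0084,3.57,-0.55,1.86],[0.0206,-0.0043,-0.0084,3.57,-0.55,1.86],[0.0206,-0.0043,-0.0084,3.57,-0.55,1.86],[0.0206,-0.0043,-0.0084,3.57,-0.55,1.86],[0.0206,-0.0043,-0.0084,3.57,-0.55,1.86],[0.0206,-0.0043,-0.0084,3.57,-0.55,1.86],[0.0206,-0.0043,-0.0084,3.57,-0.55,1.86],[0,0,0,0,0,0]]'
python3 - <<'E'
from h import *
plan([.582,.311,.10],down(-15.94),8)
E
```

```text
clock: 10.95
eef_pos: [0.5007, 0.1512, 0.2589]
orientation: [[0.273, 0.962, -0.001], [0.962, -0.273, -0.001], [-0.001, -0.0, -1.0]]
wrist_force: [0.2, -0.7, -2.9]
opening: 0.0541
grip_force: 12.0
rows 8 x [0.022, 0.0043, 0.0198, -0.0, 0.01, 0.01]
[0.51, 0.17, 0.24] [0.52, 0.19, 0.22] [0.53, 0.21, 0.2] [0.54, 0.23, 0.18] [0.55, 0.25, 0.16] [0.56, 0.27, 0.14] [0.57, 0.29, 0.12] [0.58, 0.31, 0.1]
```

```bash
python3 -m pendant '[[0.022,0.0043,0.0198,0,0,0],[0.022,0.0043,0.0198,0,0,0],[0.022,0.0043,0.0198,0,0,0],[0.022,0.0043,0.0198,0,0,0],[0.022,0.0043,0.0198,0,0,0],[0.022,0.0043,0.0198,0,0,0],[0.022,0.0043,0.0198,0,0,0],[0.022,0.0043,0.0198,0,0,0],[0,0,0,0,0,0],[0,0,0,0,0,0]]'
python3 - <<'E'
from h import *;from cell import *
s=state();f=grab_frame("wrist");g=grab_frame("side")
w=f["img"][:,:,::-1];d=cv2.resize(np.ascontiguousarray(g["img"][125:245,200:360,::-1]),None,fx=2.5,fy=2.5,interpolation=cv2.INTER_CUBIC)
o=np.zeros((600,800,3),np.uint8);o[:300,:400]=d;o[120:600,400:800]=w[:,120:520];cv2.imwrite("pics/w3.png",o)
c=f["tool_from_camera"];C=np.linalg.inv(c)
# predicted meter face corners in tool frame; back 17.3mm ahead of the TCP
m=np.array([(b,a,.0173-.034) for a,b in((-.027,-.09),(-.027,.09),(.027,.09),(.027,-.09))])
print((cv2.projectPoints(m,cv2.Rodrigues(C[:3,:3])[0],C[:3,3],f["mtx"],None)[0][:,0]).round(1).tolist(),s["eef_pos"])
E
```

```text
clock: 12.2
eef_pos: [0.5815, 0.3077, 0.1011]
orientation: [[0.276, 0.961, 0.0], [0.961, -0.276, -0.001], [-0.001, 0.001, -1.0]]
wrist_force: [-0.0, 0.1, -3.5]
opening: 0.0541
grip_force: 12.0
[[269.4, 456.9], [253.7, 103.7], [384.5, 103.6], [369.1, 456.8]] [0.58151455 0.30774949 0.10105942]
```

View pics/w3.png

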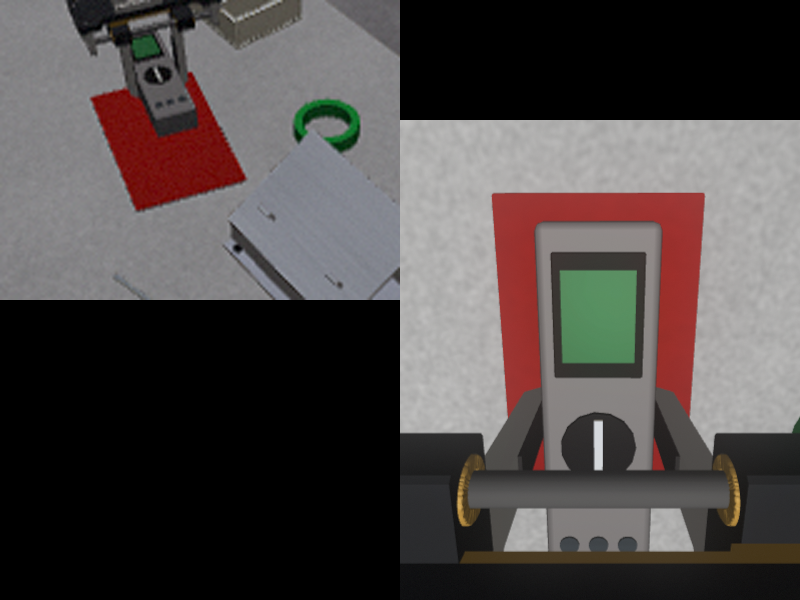

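The meter hangs square in the jaws: its far edge is at wrist row 102, columns 255–382. It sits about 1.3 mm toward tool +x, and I allow for that.

```bash
python3 - <<'E'
from h import *
plan([.5816,.3097,.031],down(-15.94),7)
E
```

```text
rows 7 x [0.0002, -0.0001, 0.0101, 0.01, 0.0, -0.01]
[0.58, 0.31, 0.09] [0.58, 0.31, 0.08] [0.58, 0.31, 0.07] [0.58, 0.31, 0.06] [0.58, 0.31, 0.05] [0.58, 0.31, 0.04] [0.58, 0.31, 0.03]
```

```bash
python3 -m pendant '[[0.0005,0,0.013,0,0,0],[0.0005,0,0.013,0,0,0],[0.0005,0,0.013,0,0,0],[0.0005,0,0.013,0,0,0],[0,0,0.01,0,0,0],[0,0,0.006,0,0,0],[0,0,0.002,0,0,0],[0,0,0,0,0,0],[0,0,0,0,0,0]]'
```

```text
clock: 13.42
eef_pos: [0.5821, 0.3108, 0.0316]
orientation: [[0.275, 0.961, 0.001], [0.961, -0.275, -0.001], [-0.001, 0.001, -1.0]]
wrist_force: [-0.9, 0.4, -1.8]
opening: 0.0539
grip_force: 12.0
```

```bash
python3 -m pendant '[[0,0,0.001,0,0,0],[0,0,0.001,0,0,0],[0,0,0.001,0,0,0],[0,0,0.001,0,0,0],[0,0,0,0,0,0]]'
```

```text
clock: 14.05
eef_pos: [0.5819, 0.3106, 0.0271]
orientation: [[0.275, 0.961, 0.0], [0.961, -0.275, -0.002], [-0.001, 0.001, -1.0]]
wrist_force: [-0.1, 0.6, -2.5]
opening: 0.054
grip_force: 12.0
```

```bash
python3 -m pendant '[[-0.0003,0,0.0007,0,0,0],[-0.0003,0,0.0007,0,0,0],[-0.0003,0,0.0007,0,0,0],[0,0,0,0,0,0]]'; python3 -m pendant '[[0,0,0.0007,0,0,0],[0,0,0.0005,0,0,0],[0,0,0.0005,0,0,0],[0,0,0,0,0,0]]'
```

```text
clock: 14.55
eef_pos: [0.5816, 0.3097, 0.0251]
orientation: [[0.275, 0.961, 0.0], [0.961, -0.275, -0.001], [-0.001, 0.001, -1.0]]
wrist_force: [-0.3, 0.5, -2.7]
opening: 0.054
grip_force: 12.0
clock: 15.05
eef_pos: [0.5816, 0.3098, 0.0234]
orientation: [[0.275, 0.961, 0.0], [0.961, -0.275, -0.001], [-0.001, 0.001, -1.0]]
wrist_force: [-0.1, -0.6, -1.8]
opening: 0.0536
grip_force: 12.0
```

Nearly in contact; I go on in half-millimetre steps until the weight comes off.

```bash
python3 -m pendant '[[0,0,0.0005,0,0,0],[0,0,0,0,0,0],[0,0,0,0,0,0]]'; python3 -m pendant '[[0,0,0.0005,0,0,0],[0,0,0,0,0,0],[0,0,0,0,0,0]]'
```

```text
clock: 15.42
eef_pos: [0.5816, 0.3098, 0.0229]
orientation: [[0.275, 0.961, 0.0], [0.961, -0.275, -0.001], [-0.001, 0.001, -1.0]]
wrist_force: [0.4, 1.0, -1.8]
opening: 0.0541
grip_force: 12.0
clock: 15.8
eef_pos: [0.5817, 0.3097, 0.0225]
orientation: [[0.275, 0.961, 0.0], [0.961, -0.275, -0.001], [-0.001, 0.001, -1.0]]
wrist_force: [-0.3, -1.3, 0.5]
opening: 0.0536
grip_force: 12.0
```

```bash
python3 -m pendant '[[0,0,0.0003,0,0,0],[0,0,0,0,0,0]]' ; python3 -m pendant '[[0,0,0,0,0,0],[0,0,0,0,0,0],[0,0,0,0,0,0],[0,0,0,0,0,0],[0,0,0,0,0,0],[0,0,-0.01,0,0,0],[0,0,-0.02,0,0,0],[0,0,-0.04,0,0,0],[0,0,-0.045,0,0,0],[0,0,-0.045,0,0,0],[0,0,-0.045,0,0,0],[0,0,-0.045,0,0,0],[0,0,0,0,0,0],[0,0,0,0,0,0]]' 0
python3 - <<'E'
from h import *;from cell import *
s=state();f=grab_frame("wrist");cv2.imwrite("pics/w4.png",f["img"][:,:,::-1]);np.save("w4.npy",f["img"])
T=np.eye(4);T[:3,:3]=s["orientation"];T[:3,3]=s["eef_pos"];C=T@f["tool_from_camera"]
i=f["img"].astype(int);m=((i[:,:,0]>90)&(i[:,:,1]<70)&(i[:,:,2]<70)).astype(np.uint8)
c=max(cv2.findContours(m,0,2)[0],key=cv2.contourArea)
def g(pts,z):
    v=(C[:3,:3]@np.linalg.inv(f["mtx"])@np.c_[pts,np.ones(len(pts))].T).T
    return (C[:3,3]+v*((z-C[2,3])/v[:,2])[:,None])[:,:2]
print("mat",cv2.minAreaRect((g(c.reshape(-1,2),.006)*1000).astype(np.float32)))
x,y,w,h=cv2.boundingRect(c);inside=np.zeros_like(m);cv2.fillPoly(inside,[cv2.convexHull(c)],1)
k=((inside==1)&(m==0)).astype(np.uint8);k=cv2.morphologyEx(k,cv2.MORPH_OPEN,np.ones((5,5)))
b=max(cv2.findContours(k,0,2)[0],key=cv2.contourArea);print("meter(face+sides)",cv2.minAreaRect((g(b.reshape(-1,2),.040)*1000).astype(np.float32)),s["eef_pos"])
mt=np.array([(a,bb,.04) for a,bb in((-.027,-.09),(-.027,.09),(.027,.09),(.027,-.09))])
P=place(mt,.582,.311,np.radians(-15.94));Ci=np.linalg.inv(C)
print("expected px",cv2.projectPoints(P,cv2.Rodrigues(Ci[:3,:3])[0],Ci[:3,3],f["mtx"],None)[0][:,0].round(1).tolist())
E
```

```text
clock: 16.05
eef_pos: [0.5817, 0.3097, 0.0224]
orientation: [[0.275, 0.961, 0.0], [0.961, -0.275, -0.001], [-0.001, 0.001, -1.0]]
wrist_force: [-2.0, -0.8, 5.2]
opening: 0.054
grip_force: 12.0
clock: 17.8
eef_pos: [0.5813, 0.31, 0.2725]
orientation: [[0.276, 0.961, 0.0], [0.961, -0.276, -0.001], [-0.001, 0.0, -1.0]]
wrist_force: [0.6, -0.0, 0.1]
opening: 0.0944
grip_force: 0.0
mat ((581.9041748046875, 310.95196533203125), (237.75234985351562, 148.77371215820312), 74.03215789794922)
meter(face+sides) ((581.5916137695312, 311.65399169921875), (177.0661163330078, 53.05435562133789), 73.96257019042969) [0.58133765 0.30998631 0.27251339]
expected px [[297.1, 281.6], [294.3, 129.1], [343.2, 129.0], [340.8, 281.5]]
```

View pics/w4.png

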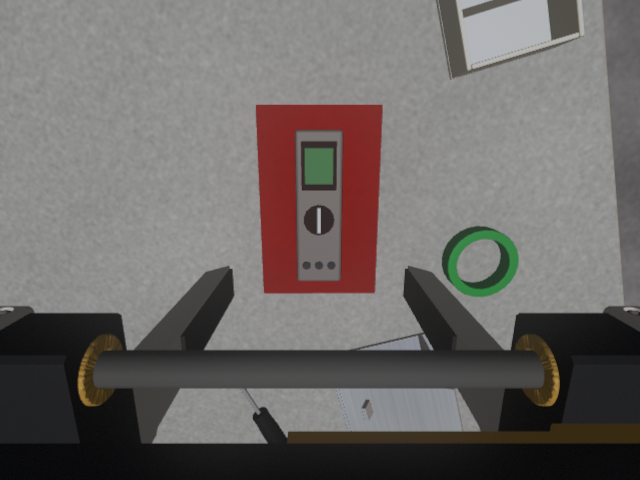

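The meter lies centred and square on the mat: the face spans (297,130) to (341,281), as expected. Next is the damper, which I look at from above.

```bash
python3 - <<'E'
from h import *
plan([.50,-.309,.31],down(-76.1),14)
E
```

```text
rows 14 x [-0.0376, 0.0277, -0.0027, 0.0, 0.01, 4.29]
[0.6, 0.27, 0.27] [0.61, 0.22, 0.28] [0.62, 0.18, 0.28] [0.63, 0.13, 0.28] [0.63, 0.08, 0.29] [0.63, 0.04, 0.29] [0.62, -0.01, 0.29] [0.62, -0.06, 0.29] [0.6, -0.1, 0.3] [0.59, -0.15, 0.3] [0.57, -0.19, 0.3] [0.55, -0.23, 0.3] [0.53, -0.27, 0.31] [0.5, -0.31, 0.31]
```

```bash
python3 -m pendant '[[-0.0376,0.0277,-0.0027,0,0,4.3],[-0.0376,0.0277,-0.0027,0,0,4.3],[-0.0376,0.0277,-0.0027,0,0,4.3],[-0.0376,0.0277,-0.0027,0,0,4.3],[-0.0376,0.0277,-0.0027,0,0,4.3],[-0.0376,0.0277,-0.0027,0,0,4.3],[-0.0376,0.0277,-0.0027,0,0,4.3],[-0.0376,0.0277,-0.0027,0,0,4.3],[-0.0376,0.0277,-0.0027,0,0,4.3],[-0.0376,0.0277,-0.0027,0,0,4.3],[-0.0376,0.0277,-0.0027,0,0,4.3],[-0.0376,0.0277,-0.0027,0,0,4.3],[-0.0376,0.0277,-0.0027,0,0,4.3],[-0.0376,0.0277,-0.0027,0,0,4.3],[0,0,0,0,0,0],[0,0,0,0,0,0]]' 0
python3 - <<'E'
from h import *;from cell import *
s=state();f=grab_frame("wrist");cv2.imwrite("pics/w5.png",f["img"][:,:,::-1])
T=np.eye(4);T[:3,:3]=s["orientation"];T[:3,3]=s["eef_pos"];C=np.linalg.inv(T@f["tool_from_camera"])
X,Y,Z=.08,.065,.08
P=place([(-X,-Y,Z),(-X,Y,Z),(X,Y,Z),(X,-Y,Z),(0,0,.095),(-.0457,0,.1724)],.5324,-.3016,np.radians(13.9))
print(cv2.projectPoints(P,cv2.Rodrigues(C[:3,:3])[0],C[:3,3],f["mtx"],None)[0][:,0].round(1).tolist())
print(search_frame(f,"damper_knob"))
E
```

```text
clock: 19.85
eef_pos: [0.4998, -0.308, 0.3102]
orientation: [[0.971, 0.24, -0.001], [0.24, -0.971, -0.001], [-0.001, 0.001, -1.0]]
wrist_force: [-0.4, 0.5, -0.4]
opening: 0.0941
grip_force: 0.0
[[374.4, 248.8], [265.8, 249.0], [260.0, 107.2], [380.2, 107.0], [320.2, 182.9], [320.7, 241.8]]
[{'box': [307.9, 186.1, 340.6, 256.3], 'score': 0.92}, {'box': [561.8, 159.8, 607.5, 243.7], 'score': 0.69}, {'box': [2.1, 193.8, 124.6, 211.6], 'score': 0.29}]
```

View pics/w5.png

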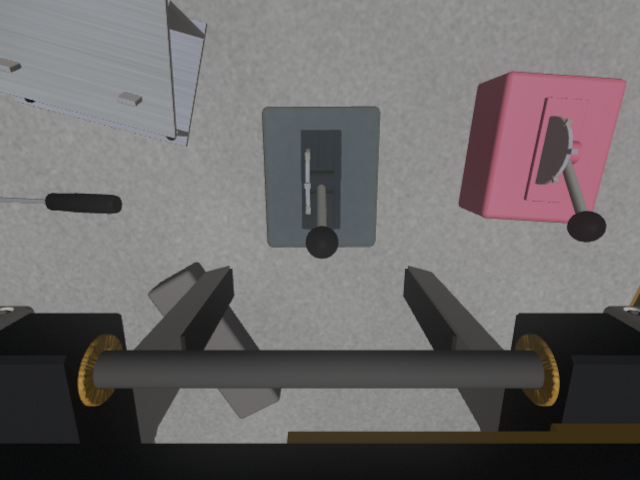

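The wrist view shows the grey extractor's top at (262,107)–(376,247) and its knob at (322,242), within 1–2 px of the prediction. The pink extractor is clear at (585,226). I descend over the knob with the jaws along the hinge axis.

```bash
python3 - <<'E'
from h import *
plan([.488,-.3135,.165],down(-76.1),8)
E
```

```text
rows 8 x [-0.0017, 0.0003, 0.0182, 0.01, 0.01, 0.01]
[0.5, -0.31, 0.29] [0.5, -0.31, 0.27] [0.5, -0.31, 0.26] [0.49, -0.31, 0.24] [0.49, -0.31, 0.22] [0.49, -0.31, 0.2] [0.49, -0.31, 0.18] [0.49, -0.31, 0.17]
```

```bash
python3 -m pendant '[[-0.0025,0.0005,0.025,0,0,0],[-0.0025,0.0005,0.025,0,0,0],[-0.0025,0.0005,0.025,0,0,0],[-0.0025,0.0005,0.025,0,0,0],[-0.0025,0.0005,0.02,0,0,0],[-0.0015,0,0.013,0,0,0],[0,0,0.01,0,0,0],[0,0,0.004,0,0,0],[0,0,0,0,0,0],[0,0,0,0,0,0]]'
python3 -m pendant '[[0,0,0,0,0,0],[0,0,0,0,0,0],[0,0,0,0,0,0],[0,0,0,0,0,0],[0,0,0,0,0,0],[0,0,0,0,0,0],[0,0,0,0,0,0],[0,0,0,0,0,0],[0,0,0,0,0,0],[0,0,0,0,0,0],[0,0,0,0,0,0],[0,0,0,0,0,0]]' 220 10
python3 - <<'E'
from h import *
# straight-up knob target
for a in(.49,.65,.77,.87):
    th=a-.87;print(a,place([(.09*np.sin(th),0,.087+.09*np.cos(th))],.5326,-.3025,np.radians(13.9)).round(4))
E
```

```text
clock: 21.2
eef_pos: [0.4868, -0.3149, 0.1643]
orientation: [[0.971, 0.239, 0.001], [0.239, -0.971, -0.002], [0.0, 0.002, -1.0]]
wrist_force: [0.0, 0.2, 0.4]
opening: 0.0941
grip_force: 0.0
clock: 22.7
eef_pos: [0.4865, -0.3146, 0.1638]
orientation: [[0.971, 0.239, 0.0], [0.239, -0.971, -0.001], [-0.0, 0.001, -1.0]]
wrist_force: [-0.1, 1.2, 0.7]
opening: 0.0294
grip_force: 10.0
0.49 [[ 0.5002 -0.3105  0.1706]]
0.65 [[ 0.5135 -0.3072  0.1748]]
0.77 [[ 0.5239 -0.3047  0.1766]]
0.87 [[ 0.5326 -0.3025  0.177 ]]
```

```bash
python3 -m pendant '[[0.0063,0,-0.0034,0,0,0],[0.0065,0,-0.0029,0,0,0],[0.0068,0,-0.0023,0,0,0],[0.007,0,-0.0019,0,0,0],[0.0053,0,-0.0011,0,0,0],[0.0053,0,-0.0007,0,0,0],[0.0045,0,-0.0003,0,0,0],[0.004,0,-0.0001,0,0,0],[0,0,0,0,0,0],[0,0,0,0,0,0],[0,0,0,0,0,0]]'
cat > k.py <<'E'
from h import *;from cell import *
def k():
    cs=[grab_frame("scene"),grab_frame("side")];us=[]
    for c in cs:
        # darkest round blob near the expected knob
        P=place([(0,0,.185)],.5326,-.3025,np.radians(13.9))
        u=cv2.projectPoints(P,np.array(c["rvec"],float),np.array(c["tvec"],float),c["mtx"],None)[0].ravel()
        x,y=u.astype(int);w=c["img"][y-16:y+17,x-16:x+17].max(2)
        n,l,st,ce=cv2.connectedComponentsWithStats((w<45).astype(np.uint8));j=1+np.argmax(st[1:,4])
        us.append(ce[j]+[x-16,y-16]);print(c["shot"],"pred",u.round(1),"seen",us[-1].round(1),"area",st[j,4])
    q=least_squares(lambda q:np.concatenate([cv2.projectPoints(q[None],np.array(c["rvec"],float),np.array(c["tvec"],float),c["mtx"],None)[0].ravel()-u for c,u in zip(cs,us)]),P[0]).x
    print("knob",q.round(4),"in extractor",(Ro.from_euler('z',-13.9,degrees=True).as_matrix()@(q-[.5326,-.3025,0])).round(4));return cs
E
python3 -c "
from k import *
print(np.round(state()['eef_pos'],4));k()"
```

```text
clock: 24.08
eef_pos: [0.5311, -0.3036, 0.1765]
orientation: [[0.971, 0.239, 0.001], [0.239, -0.971, -0.001], [0.0, 0.001, -1.0]]
wrist_force: [-0.4, 4.9, 3.8]
opening: 0.0297
grip_force: 10.0
[ 0.5311 -0.3036  0.1765]
12 pred [227.4 241.6] seen [228.1 239.9] area 218
13 pred [381.8 269.8] seen [378.6 267.8] area 175
knob [ 0.5297 -0.2986  0.1877] in extractor [-0.0018  0.0044  0.1877]
```

```bash
python3 -m pendant '[[0,0,0,0,0,0],[0,0,0,0,0,0],[0,0,0,0,0,0],[0,0,0,0,0,0],[0,0,-0.02,0,0,0],[0,0,-0.04,0,0,0],[0,0,-0.045,0,0,0],[0,0,-0.045,0,0,0],[-0.045,0,0,0,0,0],[-0.045,0,0,0,0,0],[0,0,0,0,0,0],[0,0,0,0,0,0]]' 0
python3 - <<'E'
from k import *
a,b=k();s=state();f=grab_frame("wrist")
T=np.eye(4);T[:3,:3]=s["orientation"];T[:3,3]=s["eef_pos"];C=np.linalg.inv(T@f["tool_from_camera"])
P=place([(-.08,-.065,.08),(-.08,.065,.08),(.08,.065,.08),(.08,-.065,.08),(0,0,.095),(0,0,.185)],.5326,-.3025,np.radians(13.9))
print(cv2.projectPoints(P,cv2.Rodrigues(C[:3,:3])[0],C[:3,3],f["mtx"],None)[0][:,0].round(1).tolist())
def cr(i,x,y,w,h,k): return cv2.resize(np.ascontiguousarray(i[y:y+h,x:x+w,::-1]),(w*k,h*k),interpolation=cv2.INTER_CUBIC)
o=np.zeros((600,800,3),np.uint8)
o[:300,:400]=cr(a["img"],188,220,100,75,4);o[300:,:400]=cr(b["img"],330,250,100,75,4);o[:480,400:]=cr(f["img"],220,60,200,240,2)
cv2.imwrite("pics/k1.png",o)
E
```

```text
clock: 25.68
eef_pos: [0.444, -0.3249, 0.3274]
orientation: [[0.971, 0.239, 0.001], [0.239, -0.971, -0.001], [0.001, 0.002, -1.0]]
wrist_force: [0.8, 0.1, -0.1]
opening: 0.0942
grip_force: 0.0
14 pred [227.4 241.6] seen [227.  240.9] area 179
15 pred [381.8 269.8] seen [378.2 271.1] area 57
knob [ 0.526  -0.3015  0.1812] in extractor [-0.0061  0.0026  0.1812]
[[372.2, 198.8], [264.1, 199.0], [258.1, 52.4], [377.7, 52.3], [318.1, 128.7], [318.2, 123.5]]
```

View pics/k1.png

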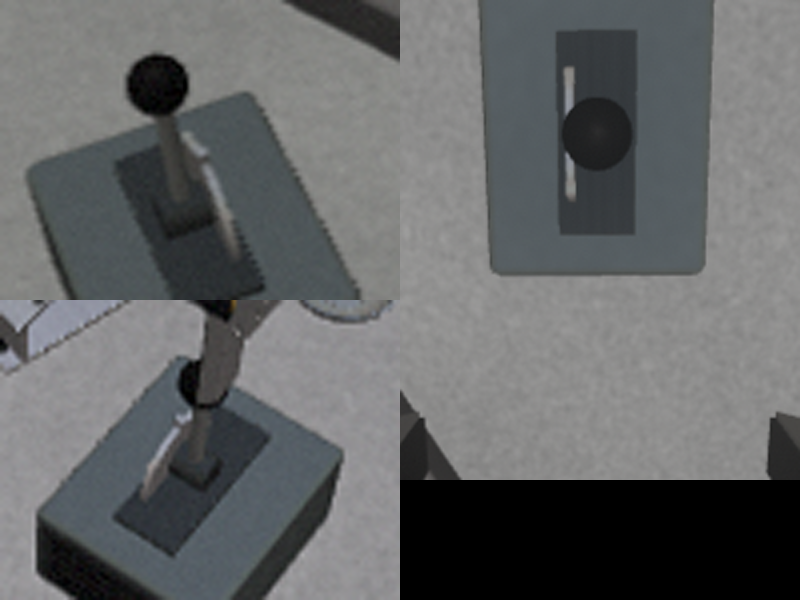

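```bash
python3 - <<'E'
from h import *;from cell import *
s=state();f=grab_frame("wrist");T=np.eye(4);T[:3,:3]=s["orientation"];T[:3,3]=s["eef_pos"];C=T@f["tool_from_camera"]
i=f["img"].astype(int);g=i.sum(2)
print("col 285:",[(r,int(g[r,285])) for r in list(range(46,60))+list(range(190,204))]);print("col 335:",[(r,int(g[r,332])) for r in list(range(70,80))+list(range(172,182))])
k=(i[90:165,290:350].max(2)<50).astype(np.uint8);n,l,st,ce=cv2.connectedComponentsWithStats(k);j=1+np.argmax(st[1:,4]);u=ce[j]+[290,90];print("knob px",u,st[j])
Ri=Ro.from_euler('z',-13.9,degrees=True).as_matrix()
def w(u,z):
    v=C[:3,:3]@np.linalg.inv(f["mtx"])@[*u,1];return (Ri@(C[:3,3]+v*(z-C[2,3])/v[2]-[.5326,-.3025,0])).round(4)
print("knob",w(u,.185))
for n,r,z in(("plate far",75,.083),("plate near",177,.083),("top far",52,.08),("top near",196.5,.08),("arc far",93.5,.11),("arc near",160,.11)): print(n,w((318,r),z))
E
```

```text
col 285: [(46, 424), (47, 425), (48, 416), (49, 404), (50, 399), (51, 371), (52, 302), (53, 266), (54, 277), (55, 279), (56, 283), (57, 284), (58, 286), (59, 287), (190, 281), (191, 279), (192, 280), (193, 281), (194, 274), (195, 267), (196, 243), (197, 273), (198, 387), (199, 431), (200, 436), (201, 436), (202, 433), (203, 428)]
col 335: [(70, 275), (71, 273), (72, 277), (73, 276), (74, 251), (75, 192), (76, 176), (77, 175), (78, 179), (79, 178), (172, 182), (173, 179), (174, 178), (175, 179), (176, 186), (177, 224), (178, 274), (179, 276), (180, 275), (181, 276)]
knob px [318.13978495 126.19648094] [  11   18   35   38 1023]
knob [-2.30e-03  1.00e-04  1.85e-01]
plate far [ 0.0565 -0.      0.083 ]
plate near [-0.0539  0.0002  0.083 ]
top far [ 0.0801 -0.0001  0.08  ]
top near [-0.0773  0.0002  0.08  ]
arc far [0.034 0.    0.11 ]
arc near [-0.0334  0.0002  0.11  ]
```

The lever stands about 3.6 mm (2°) short of upright at the knob: the knob is at wrist (318,126), while the plate centre is further up. I regrip and nudge it.

```bash
python3 - <<'E'
from h import *
plan([.5305,-.3028,.3274],down(-76.1),2)
E
```

```text
rows 2 x [0.0446, -0.0003, -0.0005, 0.05, 0.03, -0.02]
[0.49, -0.31, 0.33] [0.53, -0.3, 0.33]
```

```bash
python3 -m pendant '[[0.0446,0,0,0,0,0],[0.0446,0,0,0,0,0],[0,0,0.035,0,0,0],[0,0,0.035,0,0,0],[0,0,0.035,0,0,0],[0,0,0.025,0,0,0],[0,0,0.015,0,0,0],[0,0,0.005,0,0,0],[0,0,0,0,0,0],[0,0,0,0,0,0]]' 0; python3 - <<'E'
from h import *
plan([.5304,-.3028,.177],down(-76.1),1)
E
```

```text
clock: 27.12
eef_pos: [0.5305, -0.3041, 0.1773]
orientation: [[0.971, 0.239, 0.001], [0.239, -0.971, -0.002], [0.001, 0.002, -1.0]]
wrist_force: [0.6, 0.2, -0.1]
opening: 0.094
grip_force: 0.0
rows 1 x [0.0002, -0.0013, 0.0003, 0.12, -0.04, -0.08]
[0.53, -0.3, 0.18]
```

```bash
python3 -m pendant '[[0,-0.0013,0,0,0,0],[0,0,0,0,0,0],[0,0,0,0,0,0],[0,0,0,0,0,0],[0,0,0,0,0,0],[0,0,0,0,0,0],[0,0,0,0,0,0],[0,0,0,0,0,0],[0,0,0,0,0,0],[0,0,0,0,0,0],[0,0,0,0,0,0],[0,0,0,0,0,0]]' 220 10
python3 -m pendant '[[0.0012,0,0,0,0,0],[0.0012,0,0,0,0,0],[0.0012,0,0,0,0,0],[0,0,0,0,0,0],[0,0,0,0,0,0]]'
```

```text
clock: 28.62
eef_pos: [0.53, -0.3035, 0.1766]
orientation: [[0.971, 0.238, 0.001], [0.238, -0.971, -0.003], [0.0, 0.003, -1.0]]
wrist_force: [2.8, -5.6, -3.1]
opening: 0.0293
grip_force: 10.0
clock: 29.25
eef_pos: [0.5332, -0.3027, 0.1767]
orientation: [[0.971, 0.238, 0.001], [0.238, -0.971, -0.003], [-0.0, 0.003, -1.0]]
wrist_force: [1.6, -5.2, -0.4]
opening: 0.029
grip_force: 10.0
```

```bash
python3 -m pendant '[[0,0,0,0,0,0],[0,0,0,0,0,0],[0,0,0,0,0,0],[0,0,0,0,0,0],[0,0,-0.02,0,0,0],[0,0,-0.04,0,0,0],[0,0,-0.045,0,0,0],[0,0,-0.045,0,0,0],[-0.045,0,0,0,0,0],[-0.045,0,0,0,0,0],[0,0,0,0,0,0],[0,0,0,0,0,0]]' 0
python3 - <<'E'
from h import *;from cell import *
s=state();f=grab_frame("wrist");T=np.eye(4);T[:3,:3]=s["orientation"];T[:3,3]=s["eef_pos"];C=T@f["tool_from_camera"]
i=f["img"].astype(int);g=i.sum(2)
print("plate edges col 332:",[(r,int(g[r,332])) for r in list(range(70,80))+list(range(174,182))])
k=(i[85:165,290:350].max(2)<50).astype(np.uint8);n,l,st,ce=cv2.connectedComponentsWithStats(k);j=1+np.argmax(st[1:,4]);u=ce[j]+[290,85];print("knob px",u,st[j])
Ri=Ro.from_euler('z',-13.9,degrees=True).as_matrix()
def w(u,z):
    v=C[:3,:3]@np.linalg.inv(f["mtx"])@[*u,1];return (Ri@(C[:3,3]+v*(z-C[2,3])/v[2]-[.5326,-.3025,0])).round(4)
print("knob",w((u[0],85+st[j][1]+st[j][3]/2-.5),.185))
for n,r,z in(("plate far",74.6,.083),("plate near",177.1,.083)): print(n,w((318,r),z))
E
```

```text
clock: 30.75
eef_pos: [0.4465, -0.3229, 0.3274]
orientation: [[0.971, 0.239, 0.002], [0.239, -0.971, -0.001], [0.001, 0.002, -1.0]]
wrist_force: [0.1, 0.4, -0.8]
opening: 0.0938
grip_force: 0.0
plate edges col 332: [(70, 273), (71, 275), (72, 275), (73, 275), (74, 277), (75, 275), (76, 274), (77, 252), (78, 192), (79, 174), (174, 179), (175, 181), (176, 176), (177, 176), (178, 179), (179, 191), (180, 239), (181, 275)]
knob px [319.72541383 125.77896787] [  12   23   36   37 1027]
knob [ 0.0008 -0.      0.185 ]
plate far [0.0602 0.0012 0.083 ]
plate near [-0.051   0.0014  0.083 ]
```

```bash
python3 -m pendant '[[0,-0.05,0,0,0,0],[0,-0.05,0,0,0,0],[0,-0.05,0,0,0,0],[0,-0.05,0,0,0,0],[0,-0.05,0,0,0,0],[0,0,0,0,0,0],[0,0,0,0,0,0]]'
python3 - <<'E'
from k import *
a,b=k()
def cr(i,x,y,w,h,k): return cv2.resize(np.ascontiguousarray(i[y:y+h,x:x+w,::-1]),(w*k,h*k),interpolation=cv2.INTER_CUBIC)
o=np.zeros((600,800,3),np.uint8)
o[:300,:400]=cr(a["img"],188,220,100,75,4);o[300:,:400]=cr(b["img"],330,250,100,75,4);o[:300,400:]=cr(a["img"],260,220,200,150,2);o[300:,400:]=cr(b["img"],230,150,200,150,2)
for c,(x,y),oy in((a,(188,220),0),(b,(330,250),300)):
    # axis line of an upright lever in red, from pivot to knob
    u=cv2.projectPoints(place([(.0012,0,.095),(.0012,0,.185)],.5326,-.3025,np.radians(13.9)),np.array(c["rvec"],float),np.array(c["tvec"],float),c["mtx"],None)[0][:,0]
    q=((u-[x,y])*4+[0,oy]).astype(int);cv2.line(o,tuple(map(int,q[0])),tuple(map(int,q[1])),(0,0,255),1)
cv2.imwrite("pics/k2.png",o)
E
```

```text
clock: 31.68
eef_pos: [0.3908, -0.0966, 0.3282]
orientation: [[0.972, 0.236, -0.001], [0.236, -0.972, -0.001], [-0.001, 0.001, -1.0]]
wrist_force: [0.1, 0.7, -1.0]
opening: 0.094
grip_force: 0.0
19 pred [227.4 241.6] seen [227.5 242.2] area 179
20 pred [381.8 269.8] seen [381.2 269.8] area 127
knob [ 0.5324 -0.302   0.1835] in extractor [-0.      0.0006  0.1835]
```

View pics/k2.png

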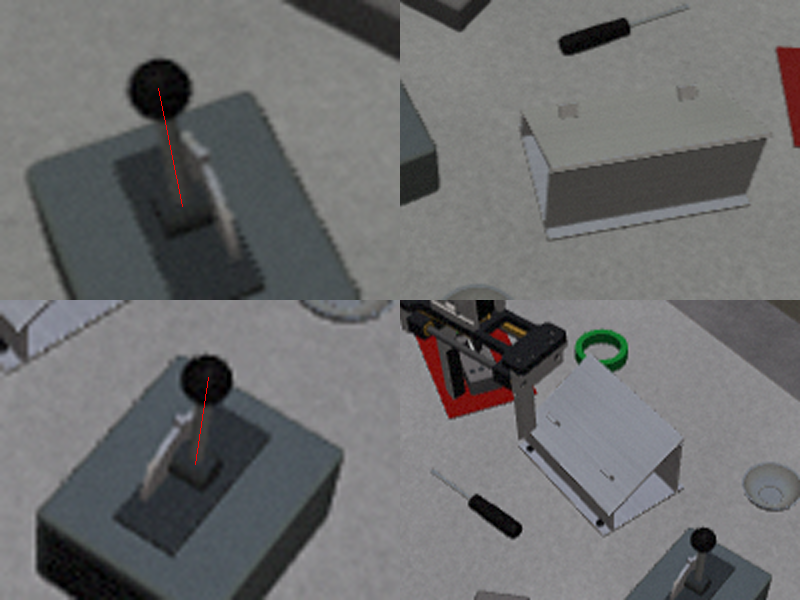

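The lever's rod and knob lie on the upright line in both views (scene knob (227.5,242), side knob (381,270)), within about 1 mm. The driver and dish look untouched, and the tape is still at its place. I hand in.

```bash
python3 -c "
from cell import *
print(sign_off())"
```

```text
the job is handed in; nothing more can be done
None
```

I laid the meter face up on the repair mat, centred to about 1 mm and square with it, using 12 N of grip. I then set the damper lever upright to within about half a degree, did not touch the tape, dish or screwdriver, and handed the job in at about 32 s.

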